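# Close up and chock a row of turned blanks

### The job

Lay the loose round blank gently on the plywood board beside the two already there, parallel to them and with its ends roughly in line with theirs. Then set the wedge chock on the board, sloping face against the middle of that blank, so that all three blanks lie close together against the blue fence with no gaps left and cannot roll apart. Leave the other things on the bench where they are.

Things in the scene. Friction and masses are not known exactly. Their poses are not given: they have to be found in the camera images.
- board: plywood bench hook fixed to the bench, with a blue fence across one end. Origin on the bench under the middle of the fence's inner face. x: level, square away from the fence along the board (base x -30 to 250 mm, fence -30 to 0); y: along the fence (-120 to 120 mm); z up: base top at 12 mm, fence top at 47 mm. The blanks lie along y, their middles near y = 0 (within 30 mm).
- fence_foot (a point): foot of the middle of the fence's inner face, on top of the plywood base (12 mm above the bench); axes as the board's
- blank_a_center (a point): turned brown wooden cylinder with pale ends, 45 mm diameter, 180 mm long, about 0.2 kg, free to roll; lies on the board nearest the fence, a few mm from it; origin at its centre: half-way along and on the axis, 22.5 mm above whatever it lies on; its x axis runs along the length (the other two turn as it rolls)
- blank_b_center (a point): same kind of blank; lies on the board next to blank_a on the side away from the fence, with a gap; origin at its centre: half-way along and on the axis, 22.5 mm above whatever it lies on; its x axis runs along the length (the other two turn as it rolls)
- blank_c_center (a point): same kind of blank, the loose one: starts on the bench off the board, to the right seen from the robot; origin at its centre: half-way along and on the axis, 22.5 mm above whatever it lies on; its x axis runs along the length (the other two turn as it rolls)
- chock: pale wooden wedge with an upright red grip, 0.24 kg, starting on the bench to the right. Origin under its middle; x points to the sloping face, z up. x -45 to 40 mm, 90 mm wide (y), wedge 30 mm high; the flat face slopes at 60 degrees from the top at x = 23 down to the toe at x = 40. Standing with the face touching a parallel blank on the same surface, the blank's centre is at x = 53 mm.
- chock_grip (a point): middle of the chock's red grip, 23 mm behind the chock's origin (x = -23 mm) and 54 mm above its underside; the grip is 24 mm thick along the chock's x, 50 mm along its y, and rises from 30 to 75 mm above the underside; axes as the chock's
- chock_toe (a point): middle of the chock's toe edge, on the underside, 40 mm ahead of the chock's origin; axes as the chock's
- blank_a: the same blank as blank_a_center, same origin
- blank_b: the same blank as blank_b_center, same origin
- blank_c: the same blank as blank_c_center, same origin
- glue: bystander: yellow glue bottle standing upright, 60 mm across, 170 mm tall; origin under its centre
- offcut: bystander: square pale offcut 100 x 45 x 35 mm; origin under its centre
- tape: bystander: yellow tape measure 70 x 40 x 65 mm; origin under its centre
- mallet: bystander: wooden mallet, about 330 mm long, head 60 mm high; origin under the handle
- clamp: bystander: red and black bar clamp lying flat, 360 mm long, 40 mm high; origin under the middle of the bar
Things that resemble listed ones, but are neither listed nor needed, are in the scene too. Leave any orange look-alike of the blank_b alone.

How it is judged (in metres and radians):
On the way:
1. the loose blank is laid on the board beyond the other two, about parallel to them, and let go (z of blank_c_center in the frame of board between 0.0315 and 0.0375 m and x of blank_c_center in the frame of board between 0.1 and 0.23 m and angle between the x axis of blank_c_center and the y axis of board, either way round below 0.2 rad and contact force between blank_c and the fingers below 0.1 N), for 0.2 s.
At the end, for the whole second after the job is handed in: Blanks at rest on the board (3 mm), parallel to the fence (0.06 rad), within 35 mm of its mid line; centres of a, b, c at most 4, 6, 8 mm beyond a tight row. Chock flat on the board (3 mm), square (0.08 rad), slope within 4 mm of touching blank c, within 40 mm of its middle (x of blank_a_center in the frame of board below 0.0265 m and z of blank_a_center in the frame of board between 0.0315 and 0.0375 m and y of blank_a_center in the frame of board between -0.035 and 0.035 m and angle between the x axis of each of blank_a_center, blank_b_center, blank_c_center and the y axis of board, either way round below 0.06 rad and linear speed of each of blank_a, blank_b, blank_c, chock below 0.02 m/s and x of blank_b_center in the frame of board below 0.0735 m and z of blank_b_center in the frame of board between 0.0315 and 0.0375 m and y of blank_b_center in the frame of board between -0.035 and 0.035 m and x of blank_c_center in the frame of board below 0.1205 m and z of blank_c_center in the frame of board between 0.0315 and 0.0375 m and y of blank_c_center in the frame of board between -0.035 and 0.035 m and x of blank_c_center in the frame of chock between 0.047 and 0.0575 m and y of blank_c_center in the frame of chock between -0.04 and 0.04 m and angle between the x axis of chock and the x axis of board, either way round below 0.08 rad and angle between chock's own z axis and vertical below 0.06 rad and z of chock_toe in the frame of board between 0.009 and 0.015 m).
It fails at once if another thing on the bench (glue, offcut, tape, mallet, clamp) is shifted by more than 30 mm (distance of any of glue, offcut, tape, mallet, clamp from where it was at the start of the episode above 0.03 m).
It fails at once if the glue bottle is tipped over (angle between glue's own z axis and vertical above 0.5 rad).
It fails at once if a blank is dropped (falls faster than 0.7 m/s with nothing holding it) (linear speed of blank_c above 0.7 m/s and contact force between blank_c and anything else below 0.05 N).
It also fails if it takes over 61 s, if anything falls off the work surface, if the arm or the gripper's body presses on something with over 40 N, if the wrist force passes 120 N, or if a joint passes its speed limit or range.

### The arm

A 7-joint arm with a two-finger parallel gripper is mounted at the origin on the work surface. World frame = base frame: x ahead of the robot, y to its left, z up, the work surface at z = 0. Lengths are in m, angles in degrees, forces in N, time in s.
With the tool pointing down it reaches from about 0.425 to 0.875 m from the base axis. Payload 9.9 kg.
Tool frame: the origin (TCP) lies midway between the tips of the shut fingers; the grasp point (between the pads) lies 19 mm behind it; z points along the fingers, y is the line along which they close (so a half turn about z gives the same grasp; the last joint's range is limited). The gripper opens to 85 mm and grips with 20 to 120 N. Pads are 22 mm wide; open, the fingers measure 114 mm over their backs; the gripper's body (76 mm by 85 mm) begins 54 mm behind the grasp point. The pads swing forward as they close: fully open they stand 13 mm farther back than shut.
Start: joints at [-76.536, 32.985, 1.427, 82.34, -0.859, 64.687, -3.237], TCP at [0.212, 0.641, 0.231] pointing down, gripper open.
Joint ranges: [-157.87, 157.87], [-19.46, 123.44], [-87.15, 90], [11.01, 140.99], [-62.26, 242.26], [9.8, 113.94], [-161.44, 161.44]. Speed limits (degrees/s): [127.2, 127.2, 172.46, 172.46, 180, 180, 180].

### API

Orientations are given as [roll, pitch, yaw] about the fixed x, y, z axes, in that order (R = Rz(yaw) Ry(pitch) Rx(roll)).
In Python, from plant import read_state, grab_frame, close_job gives the robot as it stands.
- The arm moves only by the tool move_arm, never from a script. Its argument "series" is a list of rows, each an object with "gripper": the closure, from -1 (fully open) to 1 (shut), so that 0 is half open; "offset": the shift along the world's x, y, z in m, a list of three; "dr": the turn, a rotation vector about the world's x, y, z in degrees, a list of three. A call has 1 to 5 rows; each row is the pose to reach, as a shift and turn from the pose commanded when the call began; what a row does not reach only later rows make up. A row lasts 1/12 s, in which the tool goes at most 41.7 mm and 7.16 degrees, less where a joint would pass 70% of its speed; a pose out of reach is approached as far as the arm can. A call with a gripper value outside its range is refused whole. The fingers move at their own pace and stop on an object; "newtons" is the grip in N (left out, the last holds). Time passes only in rows, so rows that repeat a pose let the fingers close. It gives the time, the measured TCP pose, the force, the opening and the grip force at its end, in the units of the state.
- read_state(): the state, without advancing time (a new reading comes with each control period).
- grab_frame(name): name is "scene" or "top" or "wrist"; returns a dict with "img" (420x560x3 uint8, red, green, blue), "depth" (420x560 float32, m along the optical axis (not along the pixel's ray), 0 where there is no reading), "camera_matrix" (3x3 intrinsics, pixels), "pose" (4x4, takes a point from camera to world coordinates); the wrist camera has in their place "mount" (4x4, takes a point from camera to tool coordinates, whose origin is the TCP and whose axes are the flange's). Camera axes: x right, y up, looking along -z (the intrinsics and any distortion apply to the point x, -y, -z); pixel columns grow to the right and rows downward; lengths in m; the calibration is good to about 2 mm. A picture is of the moment at which its call begins: read the wrist's pose just before it.
- close_job(): hands the job in; it is judged then, once.
The state is a dict: "time_s": time; "joint_positions": joint angles; "qvel": joint speeds; "tau": joint torques, N m; "ee_pos": TCP position; "ee_rot": TCP orientation; "wrist_force": force on the tool from outside, world axes, zero at the start; "torque": the same for the moment, N m; "gripper_width": finger opening in m; "gripper_force": force on a finger pad.
Only numpy, scipy, OpenCV 4.12 (cv2) and the standard library are available. Lean on these libraries where they do the work, as an engineer would, in place of code of your own. Each camera call takes 0.05 s, during which the arm holds its last target. There are 200 camera calls.

## Working session

There is one attempt and no reset: what is moved stays moved. The work goes in short steps, Python scripts to look and compute and a tool call to move; the robot and the scene stay as the last step left them, time stands still between calls to the robot, and variables do not carry over. Pictures are saved under pics/ and viewed, at most 12 in all, crops included, and the job is handed in when it is done.

Besides the shell and the picture viewer there is one more tool, called after ">>>" in YAML: its name, and indented under it one key for each argument. move_arm: Moves the arm, as the interface text tells. Its arguments: {"type":"object","properties":{"series":{"type":"array"},"newtons":{"type":"number"}},"required":["series"]}

```bash
mkdir -p pics
cat > h.py <<'E'
import numpy as np,cv2
from plant import read_state,grab_frame
from scipy.spatial.transform import Rotation as R
def save(f,n): cv2.imwrite('pics/'+n,cv2.cvtColor(f['img'],cv2.COLOR_RGB2BGR))
def pts(f,T=None):
    K=f['camera_matrix'];d=f['depth'];v,u=np.mgrid[0:420,0:560]
    T=f['pose'] if T is None else T
    p=np.stack([(u-K[0,2])/K[0,0]*d,-(v-K[1,2])/K[1,1]*d,-d],-1)
    return p@T[:3,:3].T+T[:3,3]
def wristT(f,s):
    T=np.eye(4);T[:3,3]=s['ee_pos'];T[:3,:3]=R.from_euler('xyz',s['ee_rot'],degrees=True).as_matrix()
    return T@f['mount']
E
python3 - <<'E'
from h import *
s=read_state();print(s)
a=grab_frame('scene');b=grab_frame('top')
im=[cv2.cvtColor(x['img'],cv2.COLOR_RGB2BGR) for x in(a,b)]
cv2.imwrite('pics/scene.png',im[0]);cv2.imwrite('pics/top.png',im[1])
np.savez('f0.npz',**{k+n:v for n,f in(('a',a),('b',b)) for k,v in f.items()})
print(a['camera_matrix'],a['pose'],b['camera_matrix'],b['pose'],a.keys())
E
```

```text
{'time_s': 0.0, 'joint_positions': array([-76.53503422,  33.03388409,   1.42262576,  82.38789589,
        -0.85867644,  64.68657837,  -3.23638768]), 'qvel': array([ 0.15569147, -0.11322983,  0.05570607, -0.01662155, -0.02669615,
       -0.01576878,  0.08964986]), 'tau': array([-4.39292517e-04, -7.65761447e+01,  2.25032687e+00, -2.85964751e+01,
        1.52327871e-02,  1.30303967e-02, -1.90331428e-05]), 'ee_pos': array([0.21141329, 0.64054394, 0.23041898]), 'ee_rot': array([-1.79902356e+02,  5.39286243e-03,  1.61737432e+02]), 'wrist_force': array([0.40943464, 0.30967367, 0.84275759]), 'torque': array([-8.81018075e-05,  1.61650299e-02, -1.14229510e-02]), 'gripper_force': 0.0, 'gripper_width': 0.08544224051750557}
[[487.00616892   0.         279.05494945]
 [  0.         487.00616892 209.38031423]
 [  0.           0.           1.        ]] [[ 0.75273651 -0.55957594  0.34678886  0.98306548]
 [ 0.65826813  0.64651008 -0.38562649 -0.43456006]
 [-0.00841519  0.51855519  0.85500275  1.13498332]
 [ 0.          0.          0.          1.        ]] [[526.73300361   0.         287.61058272]
 [  0.         526.73300361 206.29948264]
 [  0.           0.           1.        ]] [[ 0.0206925   0.98926507 -0.14465977  0.38331203]
 [-0.99978353  0.02016021 -0.00514468  0.05681382]
 [-0.00217308  0.14473491  0.98946808  1.36019573]
 [ 0.          0.          0.          1.        ]] dict_keys(['img', 'depth', 'camera_matrix', 'pose'])
```

View pics/scene.png

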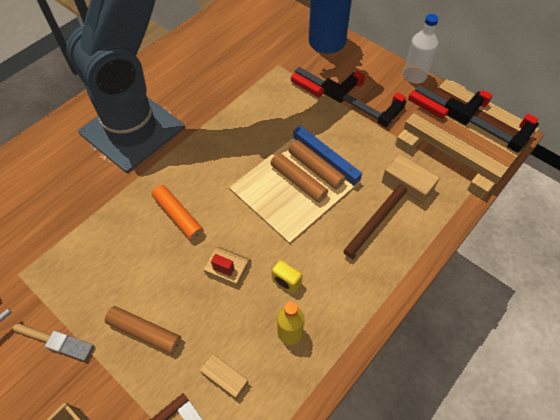

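View pics/top.png

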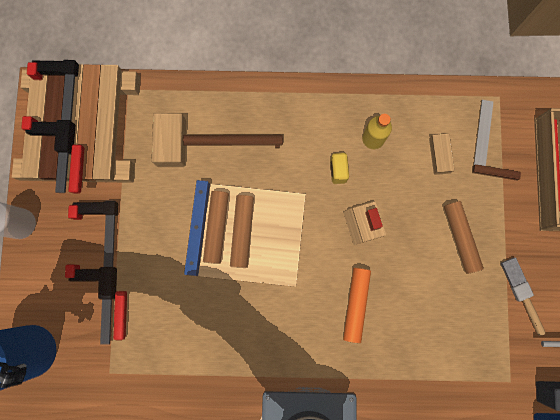

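The top view shows the board with its blue fence at (198,228) and blanks a and b at (217,227) and (242,230). The chock is at (365,222) with its red grip at (375,218). The loose-blank candidates are the brown cylinder at (463,236) and the orange look-alike at (357,303). I choose the brown one, since it matches the description. The saw handle, mallet and hammer handles are not candidates.

```bash
cat > m.py <<'E'
from h import *
def comp(img,box,lo,hi):
    hsv=cv2.cvtColor(img,cv2.COLOR_RGB2HSV);m=cv2.inRange(hsv,np.array(lo),np.array(hi))
    k=np.zeros_like(m);x0,y0,x1,y1=box;k[y0:y1,x0:x1]=m[y0:y1,x0:x1]
    n,l,st,c=cv2.connectedComponentsWithStats(k)
    return l==1+np.argmax(st[1:,4])
def rect(P):
    r=cv2.minAreaRect((P[:,:2]*1000).astype(np.float32));return r
E
python3 - <<'E'
from m import *
z=np.load('f0.npz');f={k[:-1]:z[k] for k in z if k[-1]=='b'}
P=pts(f);im=f['img'];hsv=cv2.cvtColor(im,cv2.COLOR_RGB2HSV)
for u,v in((217,227),(242,230),(463,236),(375,218),(358,225),(280,235),(198,228),(420,260),(357,303)):print(u,v,hsv[v,u],P[v,u].round(4))
def hgt(n,box,z0,z1):
    x0,y0,x1,y1=box;Q=P[y0:y1,x0:x1].reshape(-1,3);Q=Q[(Q[:,2]>z0)&(Q[:,2]<z1)]
    r=rect(Q);b=cv2.boxPoints(r);print(n,len(Q),np.round(Q.mean(0),4),r,b.round().tolist())
hgt('c',(435,190,490,280),.02,.06)
hgt('c top',(435,190,490,280),.040,.06)
hgt('grip',(340,190,395,250),.06,.09)
hgt('chocktop',(340,190,395,250),.022,.04)
hgt('a',(206,180,229,275),.044,.075);hgt('b',(230,180,256,275),.044,.075)
hgt('fence',(180,170,212,285),.04,.056)
hgt('board',(258,180,312,290),.008,.02)
cv2.imwrite('pics/c1.png',cv2.resize(cv2.cvtColor(im[170:350,160:500],cv2.COLOR_RGB2BGR),None,fx=2.3,fy=2.3,interpolation=cv2.INTER_CUBIC))
E
```

```text
217 227 [ 12 140 170] [0.5182 0.238  0.0578]
242 230 [ 12 149 168] [0.5122 0.1758 0.0557]
463 236 [ 12 148 177] [ 0.5094 -0.3762  0.0457]
375 218 [  3 190 161] [ 0.5464 -0.1517  0.0758]
358 225 [ 15 119 199] [ 0.5334 -0.1159  0.0301]
280 235 [ 16 105 225] [0.5054 0.0818 0.0137]
198 228 [110 129 142] [0.5155 0.2864 0.0503]
420 260 [ 15 123 178] [ 0.4496 -0.2789  0.0011]
357 303 [ 12 184 232] [ 0.339  -0.1119  0.0439]
c 1304 [ 0.5068 -0.3788  0.0396] ((509.2674560546875, -382.8900451660156), (180.7875213623047, 48.48420333862305), 16.475128173828125) [[416.0, -385.0], [429.0, -432.0], [603.0, -381.0], [589.0, -334.0]]
c top 744 [ 0.5092 -0.3818  0.0438] ((508.67218017578125, -381.43994140625), (179.69964599609375, 35.52727127075195), 16.559749603271484) [[417.0, -390.0], [428.0, -424.0], [600.0, -373.0], [590.0, -339.0]]
grip 216 [ 0.5455 -0.1503  0.0746] ((546.139404296875, -151.5615234375), (50.300514221191406, 26.185531616210938), 17.096744537353516) [[518.0, -146.0], [526.0, -171.0], [574.0, -157.0], [566.0, -132.0]]
chocktop 756 [ 0.539  -0.1319  0.0297] ((541.6554565429688, -136.
[... 233 characters left out ...]
62, 53.272552490234375), 2.454740047454834) [[428.0, 264.0], [431.0, 210.0], [638.0, 219.0], [636.0, 272.0]]
b 1153 [0.5101 0.1784 0.0534] ((511.3404846191406, 178.68679809570312), (42.497337341308594, 181.4955291748047), 86.90250396728516) [[420.0, 162.0], [601.0, 153.0], [603.0, 195.0], [422.0, 205.0]]
fence 1425 [0.5137 0.2864 0.0478] ((516.9000244140625, 276.09466552734375), (65.54523468017578, 239.58274841308594), 85.6806640625) [[395.0, 252.0], [634.0, 234.0], [639.0, 300.0], [400.0, 318.0]]
board 3744 [0.5038 0.0838 0.0126] ((511.736572265625, 70.34607696533203), (271.04425048828125, 136.59132385253906), 1.6174601316452026) [[374.0, 135.0], [378.0, -2.0], [649.0, 6.0], [645.0, 142.0]]
```

View pics/c1.png

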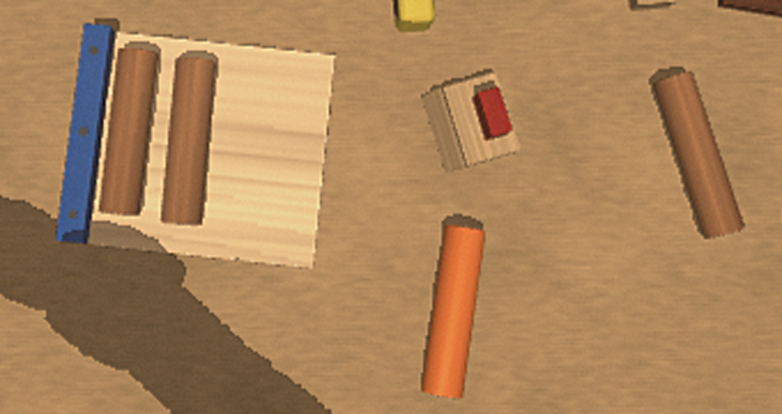

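The crop confirms the loose blank is plain brown, with its centre at about world (0.509, -0.382) and its axis at 16.5°. The chock's face points at the board. I'll set out now.

>>> move_arm:
  series:
    - {"gripper": -1, "offset": [0.14, -0.15, 0], "dr": [0, 0, -29]}
    - {"gripper": -1, "offset": [0.14, -0.15, 0], "dr": [0, 0, -29]}
    - {"gripper": -1, "offset": [0.14, -0.15, 0], "dr": [0, 0, -29]}
    - {"gripper": -1, "offset": [0.14, -0.15, 0], "dr": [0, 0, -29]}
    - {"gripper": -1, "offset": [0.14, -0.15, 0], "dr": [0, 0, -29]}
  newtons: 40

```text
time_s: 0.52
ee_pos: [0.3529, 0.4888, 0.2311]
ee_rot: [-180.0, 0.0, 132.2]
wrist_force: [1.1, 0.2, -0.0]
gripper_width: 0.0852
gripper_force: 0.0
```

>>> move_arm:
  series:
    - {"gripper": -1, "offset": [0.12, -0.17, 0], "dr": [0, 0, -29]}
    - {"gripper": -1, "offset": [0.12, -0.17, 0], "dr": [0, 0, -29]}
    - {"gripper": -1, "offset": [0.12, -0.17, 0], "dr": [0, 0, -29]}
    - {"gripper": -1, "offset": [0.12, -0.17, 0], "dr": [0, 0, -29]}
    - {"gripper": -1, "offset": [0.12, -0.17, 0], "dr": [0, 0, -29]}

```text
time_s: 0.93
ee_pos: [0.4721, 0.3192, 0.2311]
ee_rot: [-180.0, 0.0, 103.3]
wrist_force: [1.0, 1.1, 0.4]
gripper_width: 0.0856
gripper_force: 0.0
```

>>> move_arm:
  series:
    - {"gripper": -1, "offset": [0.08, -0.19, 0], "dr": [0, 0, -29]}
    - {"gripper": -1, "offset": [0.08, -0.19, 0], "dr": [0, 0, -29]}
    - {"gripper": -1, "offset": [0.08, -0.19, 0], "dr": [0, 0, -29]}
    - {"gripper": -1, "offset": [0.08, -0.19, 0], "dr": [0, 0, -29]}
    - {"gripper": -1, "offset": [0.08, -0.19, 0], "dr": [0, 0, -29]}

```text
time_s: 1.35
ee_pos: [0.5519, 0.1288, 0.2311]
ee_rot: [-180.0, 0.0, 74.3]
wrist_force: [-0.0, -0.6, 1.1]
gripper_width: 0.0854
gripper_force: 0.0
```

>>> move_arm:
  series:
    - {"gripper": -1, "offset": [0, -0.2, 0], "dr": [0, 0, -29]}
    - {"gripper": -1, "offset": [0, -0.2, 0], "dr": [0, 0, -29]}
    - {"gripper": -1, "offset": [0, -0.2, 0], "dr": [0, 0, -29]}
    - {"gripper": -1, "offset": [0, -0.2, 0], "dr": [0, 0, -29]}
    - {"gripper": -1, "offset": [0, -0.2, 0], "dr": [0, 0, -29]}

```text
time_s: 1.77
ee_pos: [0.5508, -0.0722, 0.2312]
ee_rot: [180.0, 0.1, 45.2]
wrist_force: [0.5, -1.4, -0.1]
gripper_width: 0.0853
gripper_force: 0.0
```

>>> move_arm:
  series:
    - {"gripper": -1, "offset": [-0.02, -0.2, 0], "dr": [0, 0, -29]}
    - {"gripper": -1, "offset": [-0.02, -0.2, 0], "dr": [0, 0, -29]}
    - {"gripper": -1, "offset": [-0.02, -0.2, 0], "dr": [0, 0, -29]}
    - {"gripper": -1, "offset": [-0.02, -0.2, 0], "dr": [0, 0, -29]}
    - {"gripper": -1, "offset": [-0.02, -0.2, 0], "dr": [0, 0, -29]}

```text
time_s: 2.18
ee_pos: [0.5306, -0.2718, 0.231]
ee_rot: [180.0, 0.1, 16.2]
wrist_force: [-0.1, -0.3, 0.9]
gripper_width: 0.0854
gripper_force: 0.0
```

>>> move_arm:
  series:
    - {"gripper": -1, "offset": [-0.021, -0.11, 0], "dr": [0, 0, 0]}
    - {"gripper": -1, "offset": [-0.021, -0.11, 0], "dr": [0, 0, 0]}
    - {"gripper": -1, "offset": [-0.021, -0.11, 0], "dr": [0, 0, 0]}
    - {"gripper": -1, "offset": [-0.021, -0.11, 0], "dr": [0, 0, 0]}
    - {"gripper": -1, "offset": [-0.021, -0.11, 0], "dr": [0, 0, 0]}

```text
time_s: 2.6
ee_pos: [0.5091, -0.3811, 0.2309]
ee_rot: [-180.0, 0.1, 16.5]
wrist_force: [0.7, -0.4, -0.3]
gripper_width: 0.0852
gripper_force: 0.0
```

```bash
python3 - <<'E'
from m import *
s=read_state();f=grab_frame('wrist');T=wristT(f,s);P=pts(f,T)
print(s['ee_pos'],s['ee_rot'],T[:3,3],f['camera_matrix'])
save(f,'w1.png')
m=(P[...,2]>.025)&(P[...,2]<.055)&(f['depth']>.1)&(abs(P[...,1]+.38)<.09)
print(m.sum(),P[m].mean(0),rect(P[m]))
E
python3 - <<'E'
from m import *
z=np.load('f0.npz');f={k[:-1]:z[k] for k in z if k[-1]=='b'}
K=f['camera_matrix'];T=f['pose'];P=pts(f)
def cast(uv,zz):
    d=np.array([(uv[0]-K[0,2])/K[0,0],-(uv[1]-K[1,2])/K[1,1],-1])@T[:3,:3].T
    return (T[:3,3]+d*(zz-T[2,3])/d[2])[:2]
m=comp(f['img'],(180,170,212,285),(95,60,40),(125,255,255))
# fence top only: by height
mt=m&(abs(P[...,2]-.049)<.006)
print('fencetop',mt.sum(),rect(P[mt]))
Q=P[mt];c,ev=Q[:,:2].mean(0),np.linalg.svd(Q[:,:2]-Q[:,:2].mean(0))[2] if len(Q)<4000 else None
print(c,np.degrees(np.arctan2(ev[0,1],ev[0,0])))
# board far edge by columns
m=P[...,2]; hs=cv2.cvtColor(f['img'],cv2.COLOR_RGB2HSV)
E=[]
for v in range(200,275,3):
    row=f['img'][v,285:315].astype(int).sum(1); g=np.diff(cv2.GaussianBlur(row.astype(np.float32)[None],(3,1),0)[0]); u=285.5+np.argmin(g); E.append(cast((u,v),.012))
E=np.array(E);p=np.polyfit(E[:,0],E[:,1],1);print('far edge y=',p,np.degrees(np.arctan(p[0])),np.abs(np.polyval(p,E[:,0])-E[:,1]).max())
for n,b,in(('a',(206,180,228,275)),('b',(230,180,256,275))):
    mm=np.zeros(m.shape,bool);mm[b[1]:b[3],b[0]:b[2]]=1
    for zl in(.044,.05):
        h=mm&(m>zl)&(m<.065)&(hs[...,0]<30)&(hs[...,1]>125);Q=P[h];ev=np.linalg.svd(Q[:,:2]-Q[:,:2].mean(0))[2][0];print(n,len(Q),Q.mean(0),np.degrees(np.arctan(ev[1]/ev[0])),rect(Q))
E
```

```text
[ 0.50913065 -0.38107095  0.23085002] [-1.79998772e+02  5.99522866e-02  1.65130274e+01] [ 0.58958909 -0.35756043  0.37361532] [[330.6957432    0.         274.37754671]
 [  0.         330.6957432  207.1851312 ]
 [  0.           0.           1.        ]]
6899 [ 0.5153373  -0.38292294  0.04093177] ((507.8470458984375, -385.38641357421875), (180.4388885498047, 43.983306884765625), 17.13413429260254)
fencetop 1010 ((518.59130859375, 292.4017639160156), (30.258113861083984, 238.3871307373047), 85.05213165283203)
[0.51642486 0.29242818] 175.16776255435522
far edge y= [-0.08447067  0.07175106] -4.828351021716763 0.0012062392731112537
a 1089 [0.52168114 0.24301534 0.0539838 ] -3.5715975250781398 ((520.3995971679688, 243.8108673095703), (42.68337631225586, 179.2628936767578), 85.80396270751953)
a 897 [0.52085266 0.24422171 0.05534548] -4.123569769100249 ((520.5162353515625, 244.94720458984375), (38.17908477783203, 179.40884399414062), 84.75983428955078)
b 1137 [0.51064024 0.17821082 0.05345654] -3.2124615878450267 ((511.74755859375, 178.5264434814453), (42.285804748535156, 180.62110900878906), 87.07925415039062)
b 885 [0.51085761 0.17868004 0.05516546] -2.9369004175414437 ((511.8698425292969, 178.93638610839844), (39.85453796386719, 180.56146240234375), 86.51685333251953)
```

View pics/w1.png

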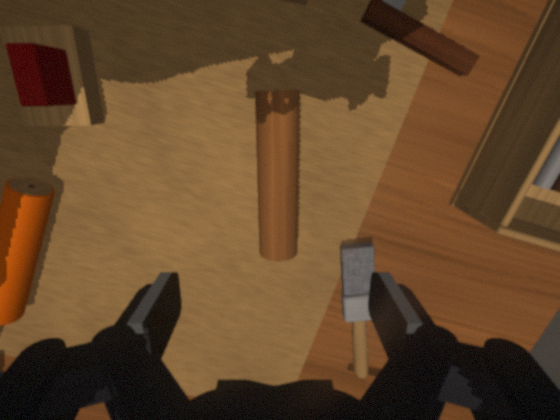

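The wrist view shows the brown blank upright and almost centred (column 278, rows 90–260). It needs a shift of about 3 mm to -y. Next I descend and grip.

>>> move_arm:
  series:
    - {"gripper": -1, "offset": [0, -0.003, -0.17], "dr": [0, 0, 0.5]}
    - {"gripper": -1, "offset": [0, -0.003, -0.17], "dr": [0, 0, 0.5]}
    - {"gripper": -1, "offset": [0, -0.003, -0.17], "dr": [0, 0, 0.5]}
    - {"gripper": -1, "offset": [0, -0.003, -0.17], "dr": [0, 0, 0.5]}
    - {"gripper": -1, "offset": [0, -0.003, -0.17], "dr": [0, 0, 0.5]}

```text
time_s: 3.07
ee_pos: [0.5087, -0.3766, 0.0543]
ee_rot: [-179.5, 0.3, 17.4]
wrist_force: [-1.3, 1.4, 0.5]
gripper_width: 0.0856
gripper_force: 0.0
```

>>> move_arm:
  series:
    - {"gripper": -1, "offset": [0, 0, -0.02], "dr": [0, 0, 0]}
    - {"gripper": -1, "offset": [0, 0, -0.04], "dr": [0, 0, 0]}
    - {"gripper": -1, "offset": [0, 0, -0.055], "dr": [0, 0, 0]}
    - {"gripper": -1, "offset": [0, 0, -0.055], "dr": [0, 0, 0]}
    - {"gripper": 0, "offset": [0, 0, -0.055], "dr": [0, 0, 0]}

```text
time_s: 3.48
ee_pos: [0.5114, -0.3813, 0.0075]
ee_rot: [-180.0, -0.0, 17.3]
wrist_force: [-0.5, -0.2, 1.1]
gripper_width: 0.0754
gripper_force: 0.0
```

>>> move_arm:
  series:
    - {"gripper": 0.4, "offset": [0, 0, 0], "dr": [0, 0, 0]}
    - {"gripper": 0.4, "offset": [0, 0, 0], "dr": [0, 0, 0]}
    - {"gripper": 0.4, "offset": [0, 0, 0], "dr": [0, 0, 0]}
    - {"gripper": 0.4, "offset": [0, 0, 0], "dr": [0, 0, 0]}
    - {"gripper": 0.4, "offset": [0, 0, 0], "dr": [0, 0, 0]}

```text
time_s: 3.9
ee_pos: [0.5115, -0.3825, 0.0082]
ee_rot: [179.9, -0.1, 17.2]
wrist_force: [-0.4, 1.1, 8.3]
gripper_width: 0.0439
gripper_force: 39.7
```

>>> move_arm:
  series:
    - {"gripper": 0.4, "offset": [0, 0, 0.02], "dr": [0, 0, 0]}
    - {"gripper": 0.4, "offset": [0, 0, 0.05], "dr": [0, 0, 0]}
    - {"gripper": 0.4, "offset": [0, 0, 0.09], "dr": [0, 0, 0]}
    - {"gripper": 0.4, "offset": [0, 0, 0.12], "dr": [0, 0, 0]}
    - {"gripper": 0.4, "offset": [0, 0, 0.13], "dr": [0, 0, 0]}

```text
time_s: 4.32
ee_pos: [0.5117, -0.3839, 0.142]
ee_rot: [179.7, -0.2, 17.2]
wrist_force: [-0.4, -0.9, -1.2]
gripper_width: 0.0438
gripper_force: 41.8
```

Run:
```python
from m import *
s=read_state();f=grab_frame('wrist');T=wristT(f,s);P=pts(f,T)
print(s['ee_pos'],s['ee_rot'],s['wrist_force'],s['gripper_width'],s['gripper_force'])
hs=cv2.cvtColor(f['img'],cv2.COLOR_RGB2HSV)
m=(P[...,2]>.10)&(f['depth']>.1)&(hs[...,0]<20)&(hs[...,1]>90)
n,l,st,c=cv2.connectedComponentsWithStats(m.astype(np.uint8))
m=l==1+np.argmax(st[1:,4]);Q=P[m]; Q=Q[np.abs(Q[:,2]-np.median(Q[:,2]))<.03]
C=Q.mean(0);ev=np.linalg.svd(Q-C,full_matrices=False)[2][0];print(len(Q),C,ev,rect(Q),np.percentile(Q[:,2],[2,50,98]))
save(f,'w2.png')
```

```text
[ 0.51171053 -0.38389579  0.14196689] [179.67960106  -0.22740511  17.20188667] [-0.406415   -0.87096914 -1.20243354] 0.04375808263873912 41.80100440979004
32411 [ 0.54510074 -0.37369427  0.17499618] [-0.95595805 -0.29333992 -0.00979249] ((532.4349365234375, -377.5189514160156), (129.65725708007812, 57.00989532470703), 18.74222755432129) [0.1638147  0.17642918 0.1794947 ]
```

View pics/w2.png

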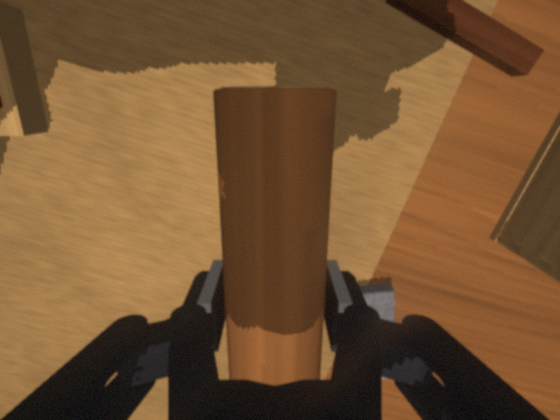

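The blank is held squarely, level, filling columns 215–335. Its centre sits about 14 mm above the TCP. I'll carry it to the board.

>>> move_arm:
  series:
    - {"gripper": 0.4, "offset": [0, 0.02, 0.02], "dr": [0, 0, -2]}
    - {"gripper": 0.4, "offset": [0, 0.05, 0.02], "dr": [0, 0, -4]}
    - {"gripper": 0.4, "offset": [0, 0.09, 0.02], "dr": [0, 0, -6]}
    - {"gripper": 0.4, "offset": [0, 0.125, 0.02], "dr": [0, 0, -8]}
    - {"gripper": 0.4, "offset": [0, 0.16, 0.02], "dr": [0, 0, -10]}

```text
time_s: 4.78
ee_pos: [0.5098, -0.2198, 0.1554]
ee_rot: [-179.9, 0.1, 7.1]
wrist_force: [0.5, 1.2, -2.0]
gripper_width: 0.044
gripper_force: 41.9
```

>>> move_arm:
  series:
    - {"gripper": 0.4, "offset": [0, 0.035, 0], "dr": [0, 0, -3]}
    - {"gripper": 0.4, "offset": [0, 0.07, 0], "dr": [0, 0, -6]}
    - {"gripper": 0.4, "offset": [0, 0.105, 0], "dr": [0, 0, -9]}
    - {"gripper": 0.4, "offset": [0, 0.14, 0], "dr": [0, 0, -11]}
    - {"gripper": 0.4, "offset": [0, 0.175, 0], "dr": [0, 0, -12]}

```text
time_s: 5.2
ee_pos: [0.5097, -0.045, 0.1555]
ee_rot: [180.0, 0.1, -4.9]
wrist_force: [1.7, -0.1, -1.8]
gripper_width: 0.0437
gripper_force: 41.9
```

>>> move_arm:
  series:
    - {"gripper": 0.4, "offset": [-0.002, 0.035, 0], "dr": [0, 0, 0]}
    - {"gripper": 0.4, "offset": [-0.002, 0.07, 0], "dr": [0, 0, 0]}
    - {"gripper": 0.4, "offset": [-0.002, 0.1, 0], "dr": [0, 0, 0]}
    - {"gripper": 0.4, "offset": [-0.002, 0.125, 0], "dr": [0, 0, 0]}
    - {"gripper": 0.4, "offset": [-0.002, 0.138, 0], "dr": [0, 0, 0]}

```text
time_s: 5.62
ee_pos: [0.5076, 0.095, 0.1551]
ee_rot: [-180.0, 0.1, -4.5]
wrist_force: [0.6, 1.4, -1.4]
gripper_width: 0.0436
gripper_force: 41.9
```

>>> move_arm:
  series:
    - {"gripper": 0.4, "offset": [0, 0, -0.02], "dr": [0, 0, 0]}
    - {"gripper": 0.4, "offset": [0, 0, -0.045], "dr": [0, 0, 0]}
    - {"gripper": 0.4, "offset": [0, 0, -0.07], "dr": [0, 0, 0]}
    - {"gripper": 0.4, "offset": [0, 0, -0.08], "dr": [0, 0, 0]}
    - {"gripper": 0.4, "offset": [0, 0, -0.08], "dr": [0, 0, 0]}

```text
time_s: 6.03
ee_pos: [0.507, 0.0902, 0.0743]
ee_rot: [179.9, 0.2, -4.8]
wrist_force: [-1.4, 0.1, -1.2]
gripper_width: 0.0435
gripper_force: 41.8
```

Run:
```python
from m import *
s=read_state();print(s['time_s'],s['ee_pos'],s['ee_rot'],s['wrist_force'])
f=grab_frame('scene');save(f,'s2.png')
```

```text
6.0333 [0.5070344  0.09020431 0.07431507] [179.90971623   0.22121234  -4.82792677] [-1.35457689  0.13460342 -1.18277603]
```

View pics/s2.png

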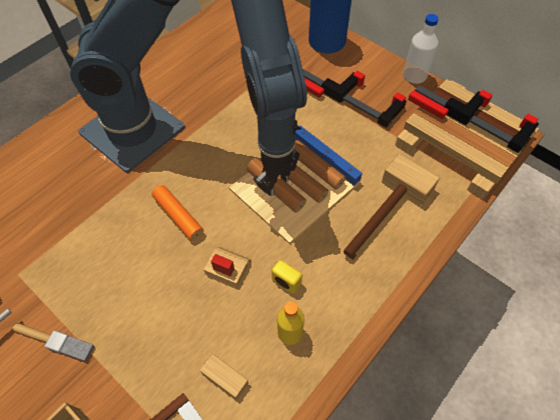

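The held blank is above the board beside b, at about (275,185) in the scene view. Now I lower it gently.

>>> move_arm:
  series:
    - {"gripper": 0.4, "offset": [0, 0, -0.015], "dr": [0, 0, 0]}
    - {"gripper": 0.4, "offset": [0, 0, -0.03], "dr": [0, 0, 0]}
    - {"gripper": 0.4, "offset": [0, 0, -0.042], "dr": [0, 0, 0]}
    - {"gripper": 0.4, "offset": [0, 0, -0.047], "dr": [0, 0, 0]}
    - {"gripper": 0.4, "offset": [0, 0, -0.05], "dr": [0, 0, 0]}

```text
time_s: 6.5
ee_pos: [0.5091, 0.0907, 0.0268]
ee_rot: [-180.0, -0.0, -4.8]
wrist_force: [0.1, -0.3, -1.6]
gripper_width: 0.0434
gripper_force: 41.9
```

>>> move_arm:
  series:
    - {"gripper": 0.4, "offset": [0, 0, -0.002], "dr": [0, 0, 0]}
    - {"gripper": 0.4, "offset": [0, 0, -0.004], "dr": [0, 0, 0]}
    - {"gripper": 0.4, "offset": [0, 0, -0.005], "dr": [0, 0, 0]}
    - {"gripper": 0.4, "offset": [0, 0, -0.005], "dr": [0, 0, 0]}
    - {"gripper": 0.4, "offset": [0, 0, -0.005], "dr": [0, 0, 0]}

```text
time_s: 6.92
ee_pos: [0.5087, 0.0911, 0.0216]
ee_rot: [-180.0, -0.0, -4.8]
wrist_force: [0.1, -0.5, -2.3]
gripper_width: 0.0437
gripper_force: 41.9
```

>>> move_arm:
  series:
    - {"gripper": 0.4, "offset": [0, 0, -0.001], "dr": [0, 0, 0]}
    - {"gripper": 0.4, "offset": [0, 0, -0.001], "dr": [0, 0, 0]}
    - {"gripper": 0.4, "offset": [0, 0, -0.002], "dr": [0, 0, 0]}
    - {"gripper": 0.4, "offset": [0, 0, -0.002], "dr": [0, 0, 0]}
    - {"gripper": 0.4, "offset": [0, 0, -0.002], "dr": [0, 0, 0]}

```text
time_s: 7.33
ee_pos: [0.5086, 0.091, 0.0201]
ee_rot: [-179.9, -0.0, -4.8]
wrist_force: [-2.1, 0.7, 13.9]
gripper_width: 0.0436
gripper_force: 43.4
```

>>> move_arm:
  series:
    - {"gripper": 0.0, "offset": [0, 0, 0.001], "dr": [0, 0, 0]}
    - {"gripper": -0.1, "offset": [0, 0, 0.001], "dr": [0, 0, 0]}
    - {"gripper": -0.25, "offset": [0, 0, 0.001], "dr": [0, 0, 0]}
    - {"gripper": -0.45, "offset": [0, 0, 0.001], "dr": [0, 0, 0]}
    - {"gripper": -0.5, "offset": [0, 0, 0.001], "dr": [0, 0, 0]}

```text
time_s: 7.75
ee_pos: [0.5086, 0.091, 0.0202]
ee_rot: [180.0, 0.0, -4.8]
wrist_force: [0.2, -0.6, -0.4]
gripper_width: 0.0639
gripper_force: 0.0
```

>>> move_arm:
  series:
    - {"gripper": -0.5, "offset": [0, 0, 0.015], "dr": [0, 0, 0]}
    - {"gripper": -0.5, "offset": [0, 0, 0.035], "dr": [0, 0, 0]}
    - {"gripper": -0.5, "offset": [0, 0, 0.07], "dr": [0, 0, 0]}
    - {"gripper": -0.5, "offset": [0, 0, 0.1], "dr": [0, 0, 0]}
    - {"gripper": -0.5, "offset": [0, 0, 0.12], "dr": [0, 0, 0]}

```text
time_s: 8.17
ee_pos: [0.5091, 0.0905, 0.1426]
ee_rot: [180.0, -0.1, -4.8]
wrist_force: [0.9, 1.0, 0.9]
gripper_width: 0.0645
gripper_force: 0.0
```

Run:
```python
from m import *
s=read_state();f=grab_frame('wrist');T=wristT(f,s);P=pts(f,T)
print(s['time_s'],s['ee_pos'],s['ee_rot'],s['gripper_width'])
save(f,'w3.png')
```

```text
8.1667 [0.50907672 0.09048967 0.14263525] [ 1.79997870e+02 -9.14944513e-02 -4.80856374e+00] 0.06452453455086536
```

View pics/w3.png

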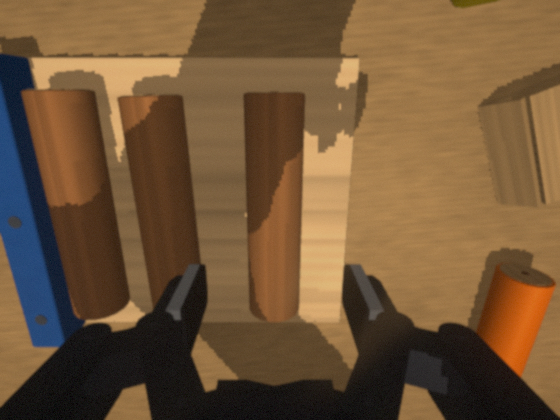

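Blank c rests on the board, parallel to the others (columns 245–303, rows 93–320), with its ends in line with theirs. Next is the chock.

>>> move_arm:
  series:
    - {"gripper": -1, "offset": [0, 0, 0.04], "dr": [0, 0, 0]}
    - {"gripper": -1, "offset": [0.012, -0.035, 0.06], "dr": [0, 0, 6]}
    - {"gripper": -1, "offset": [0.02, -0.07, 0.06], "dr": [0, 0, 12]}
    - {"gripper": -1, "offset": [0.028, -0.105, 0.06], "dr": [0, 0, 18]}
    - {"gripper": -1, "offset": [0.037, -0.14, 0.06], "dr": [0, 0, 21.8]}

```text
time_s: 8.63
ee_pos: [0.5458, -0.0499, 0.2006]
ee_rot: [-180.0, -0.1, 17.5]
wrist_force: [0.4, -0.0, 0.1]
gripper_width: 0.0851
gripper_force: 0.0
```

>>> move_arm:
  series:
    - {"gripper": -1, "offset": [0, -0.035, 0], "dr": [0, 0, 0]}
    - {"gripper": -1, "offset": [0, -0.07, 0], "dr": [0, 0, 0]}
    - {"gripper": -1, "offset": [0, -0.095, 0], "dr": [0, 0, 0]}
    - {"gripper": -1, "offset": [0, -0.101, 0], "dr": [0, 0, 0]}
    - {"gripper": -1, "offset": [0, -0.101, 0], "dr": [0, 0, 0]}

```text
time_s: 9.05
ee_pos: [0.5449, -0.1526, 0.2002]
ee_rot: [180.0, 0.0, 16.8]
wrist_force: [-1.2, 1.0, 0.2]
gripper_width: 0.0858
gripper_force: 0.0
```

Run:
```python
from m import *
s=read_state();f=grab_frame('wrist');T=wristT(f,s);P=pts(f,T)
print(s['time_s'],s['ee_pos'],s['ee_rot'])
save(f,'w4.png')
hs=cv2.cvtColor(f['img'],cv2.COLOR_RGB2HSV)
red=((hs[...,0]<7)|(hs[...,0]>173))&(hs[...,1]>150)
top=red&(abs(P[...,2]-.075)<.006)
print('griptop',top.sum(),rect(P[top]),np.median(P[top][:,2]))
w=(abs(P[...,2]-.03)<.004)&(abs(P[...,0]-.54)<.08)&(abs(P[...,1]+.135)<.08)
print('wedge',rect(P[w]))
g=grab_frame('top');P=pts(g);hs=cv2.cvtColor(g['img'],cv2.COLOR_RGB2HSV)
for n,b in(('a',(206,180,228,275)),('b',(230,180,256,275)),('c',(257,180,290,275))):
    mm=np.zeros(hs.shape[:2],bool);mm[b[1]:b[3],b[0]:b[2]]=1
    h=mm&(P[...,2]>.048)&(P[...,2]<.065)&(hs[...,0]<30)&(hs[...,1]>125);print(n,rect(P[h]))
```

```text
9.05 [ 0.54494623 -0.15260289  0.20020084] [1.79956817e+02 1.46172428e-02 1.67907031e+01]
griptop 1467 ((545.6845703125, -153.2174835205078), (48.23112106323242, 22.593151092529297), 17.421627044677734) 0.07529548602150987
wedge ((540.3899536132812, -140.98712158203125), (90.85897827148438, 70.36572265625), 17.333477020263672)
a ((520.5596923828125, 244.0119171142578), (40.25281524658203, 179.50401306152344), 85.9744644165039)
b ((511.352783203125, 177.99127197265625), (40.26228332519531, 179.63441467285156), 86.38843536376953)
c ((506.234375, 92.47297668457031), (39.99956512451172, 180.0774383544922), 85.2595443725586)
```

View pics/w4.png

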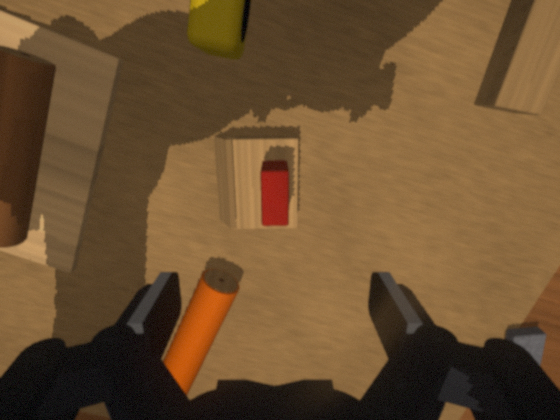

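The red grip is centred under the gripper (columns 262–288, rows 162–225) and square to it. I descend 165 mm and close.

>>> move_arm:
  series:
    - {"gripper": -1, "offset": [0.001, 0, -0.035], "dr": [0, 0, 0.5]}
    - {"gripper": -1, "offset": [0.001, 0, -0.07], "dr": [0, 0, 0.5]}
    - {"gripper": -1, "offset": [0.001, 0, -0.105], "dr": [0, 0, 0.5]}
    - {"gripper": -1, "offset": [0.001, 0, -0.135], "dr": [0, 0, 0.5]}
    - {"gripper": -1, "offset": [0.001, 0, -0.155], "dr": [0, 0, 0.5]}

```text
time_s: 9.57
ee_pos: [0.5457, -0.1469, 0.0422]
ee_rot: [-179.9, 0.1, 17.7]
wrist_force: [-0.7, 0.6, 0.4]
gripper_width: 0.0855
gripper_force: 0.0
```

>>> move_arm:
  series:
    - {"gripper": -1, "offset": [0, 0, -0.009], "dr": [0, 0, 0]}
    - {"gripper": -1, "offset": [0, 0, -0.009], "dr": [0, 0, 0]}
    - {"gripper": 0, "offset": [0, 0, -0.009], "dr": [0, 0, 0]}
    - {"gripper": 0.3, "offset": [0, 0, -0.009], "dr": [0, 0, 0]}
    - {"gripper": 0.8, "offset": [0, 0, -0.009], "dr": [0, 0, 0]}

```text
time_s: 9.98
ee_pos: [0.5475, -0.15, 0.0377]
ee_rot: [179.9, -0.1, 17.6]
wrist_force: [-0.3, -0.1, -0.1]
gripper_width: 0.0516
gripper_force: 0.0
```

>>> move_arm:
  series:
    - {"gripper": 0.8, "offset": [0, 0, 0], "dr": [0, 0, 0]}
    - {"gripper": 0.8, "offset": [0, 0, 0], "dr": [0, 0, 0]}
    - {"gripper": 0.8, "offset": [0, 0, 0], "dr": [0, 0, 0]}
    - {"gripper": 0.8, "offset": [0, 0, 0], "dr": [0, 0, 0]}
    - {"gripper": 0.8, "offset": [0, 0, 0], "dr": [0, 0, 0]}
  newtons: 60

```text
time_s: 10.4
ee_pos: [0.5473, -0.1504, 0.0374]
ee_rot: [179.9, -0.1, 17.5]
wrist_force: [0.1, 0.4, 8.1]
gripper_width: 0.0234
gripper_force: 60.2
```

>>> move_arm:
  series:
    - {"gripper": 0.8, "offset": [0, 0, 0.015], "dr": [0, 0, 0]}
    - {"gripper": 0.8, "offset": [0, 0, 0.04], "dr": [0, 0, 0]}
    - {"gripper": 0.8, "offset": [-0.005, 0.015, 0.06], "dr": [0, 0, -3]}
    - {"gripper": 0.8, "offset": [-0.015, 0.045, 0.07], "dr": [0, 0, -7]}
    - {"gripper": 0.8, "offset": [-0.025, 0.075, 0.07], "dr": [0, 0, -12]}

```text
time_s: 10.82
ee_pos: [0.5224, -0.0757, 0.1086]
ee_rot: [180.0, -0.2, 5.2]
wrist_force: [0.8, 1.7, -3.8]
gripper_width: 0.0235
gripper_force: 59.8
```

>>> move_arm:
  series:
    - {"gripper": 0.8, "offset": [-0.009, 0.03, 0], "dr": [0, 0, -5]}
    - {"gripper": 0.8, "offset": [-0.018, 0.055, 0], "dr": [0, 0, -10]}
    - {"gripper": 0.8, "offset": [-0.021, 0.075, 0], "dr": [0, 0, -10.4]}
    - {"gripper": 0.8, "offset": [-0.021, 0.082, 0], "dr": [0, 0, -10.4]}
    - {"gripper": 0.8, "offset": [-0.021, 0.082, 0], "dr": [0, 0, -10.4]}

```text
time_s: 11.23
ee_pos: [0.5003, 0.0094, 0.1061]
ee_rot: [-179.9, 0.0, -4.6]
wrist_force: [1.2, -0.0, -3.6]
gripper_width: 0.0235
gripper_force: 59.7
```

Run:
```python
from m import *
s=read_state();f=grab_frame('wrist');T=wristT(f,s);P=pts(f,T)
print(s['time_s'],s['ee_pos'],s['ee_rot'],s['gripper_width'],s['gripper_force'])
save(f,'w5.png')
```

```text
11.2333 [0.50034898 0.00938645 0.10610038] [-1.79949489e+02  4.24769809e-02 -4.62659279e+00] 0.023463957365536407 59.668301939964294
```

View pics/w5.png

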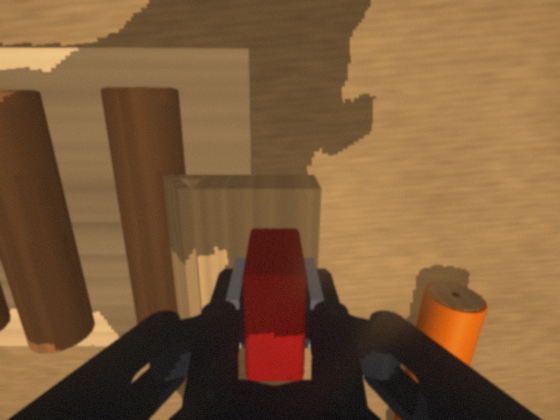

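The chock is held square beside blank c, with its face at column ~175 and the red grip between the pads. Lowering it onto the board edge now.

>>> move_arm:
  series:
    - {"gripper": 0.8, "offset": [0, -0.003, -0.012], "dr": [0, 0, 0]}
    - {"gripper": 0.8, "offset": [0, -0.003, -0.026], "dr": [0, 0, 0]}
    - {"gripper": 0.8, "offset": [0, -0.003, -0.04], "dr": [0, 0, 0]}
    - {"gripper": 0.8, "offset": [0, -0.003, -0.05], "dr": [0, 0, 0]}
    - {"gripper": 0.8, "offset": [0, -0.003, -0.052], "dr": [0, 0, 0]}

```text
time_s: 11.7
ee_pos: [0.5001, 0.0026, 0.0532]
ee_rot: [180.0, 0.1, -5.0]
wrist_force: [-1.2, 0.1, -2.5]
gripper_width: 0.0233
gripper_force: 59.4
```

>>> move_arm:
  series:
    - {"gripper": 0.8, "offset": [0, 0, -0.001], "dr": [0, 0, 0]}
    - {"gripper": 0.8, "offset": [0, 0, -0.002], "dr": [0, 0, 0]}
    - {"gripper": 0.8, "offset": [0, 0, -0.003], "dr": [0, 0, 0]}
    - {"gripper": 0.8, "offset": [0, 0, -0.003], "dr": [0, 0, 0]}
    - {"gripper": 0.8, "offset": [0, 0, -0.003], "dr": [0, 0, 0]}

```text
time_s: 12.12
ee_pos: [0.5008, 0.0041, 0.0516]
ee_rot: [-180.0, -0.0, -4.9]
wrist_force: [0.9, -0.3, -2.7]
gripper_width: 0.0238
gripper_force: 59.4
```

>>> move_arm:
  series:
    - {"gripper": 0.8, "offset": [0.0003, 0.004, -0.001], "dr": [0, 0, 0]}
    - {"gripper": 0.8, "offset": [0.0007, 0.008, -0.0015], "dr": [0, 0, 0]}
    - {"gripper": 0.8, "offset": [0.001, 0.012, -0.0015], "dr": [0, 0, 0]}
    - {"gripper": 0.8, "offset": [0.0014, 0.016, -0.0015], "dr": [0, 0, 0]}
    - {"gripper": 0.8, "offset": [0.0017, 0.02, -0.0015], "dr": [0, 0, 0]}

```text
time_s: 12.53
ee_pos: [0.5023, 0.0247, 0.0498]
ee_rot: [-180.0, 0.0, -4.8]
wrist_force: [-0.5, -0.1, -2.6]
gripper_width: 0.0232
gripper_force: 59.7
```

>>> move_arm:
  series:
    - {"gripper": 0.8, "offset": [0.0003, 0.004, 0], "dr": [0, 0, 0]}
    - {"gripper": 0.8, "offset": [0.0007, 0.008, 0], "dr": [0, 0, 0]}
    - {"gripper": 0.8, "offset": [0.001, 0.012, 0], "dr": [0, 0, 0]}
    - {"gripper": 0.8, "offset": [0.0014, 0.016, 0], "dr": [0, 0, 0]}
    - {"gripper": 0.8, "offset": [0.0017, 0.02, 0], "dr": [0, 0, 0]}

```text
time_s: 12.95
ee_pos: [0.504, 0.0444, 0.0498]
ee_rot: [-180.0, 0.0, -4.9]
wrist_force: [-0.4, 0.6, -2.7]
gripper_width: 0.0235
gripper_force: 59.7
```

>>> move_arm:
  series:
    - {"gripper": 0.8, "offset": [0.0003, 0.004, 0], "dr": [0, 0, 0]}
    - {"gripper": 0.8, "offset": [0.0007, 0.008, 0], "dr": [0, 0, 0]}
    - {"gripper": 0.8, "offset": [0.001, 0.012, 0], "dr": [0, 0, 0]}
    - {"gripper": 0.8, "offset": [0.0014, 0.016, 0], "dr": [0, 0, 0]}
    - {"gripper": 0.8, "offset": [0.0017, 0.02, 0], "dr": [0, 0, 0]}

```text
time_s: 13.37
ee_pos: [0.5057, 0.0644, 0.0498]
ee_rot: [-180.0, -0.0, -4.9]
wrist_force: [-0.4, -0.1, -3.6]
gripper_width: 0.0233
gripper_force: 59.6
```

Run:
```python
from m import *
s=read_state();print(s['time_s'],s['ee_pos'],s['ee_rot'],s['wrist_force'])
f=grab_frame('wrist');save(f,'w6.png')
```

```text
13.3667 [0.50571765 0.06439528 0.04979081] [-1.79997457e+02 -1.71607071e-03 -4.86905829e+00] [-0.35196518 -0.06875332 -3.58363043]
```

View pics/w6.png

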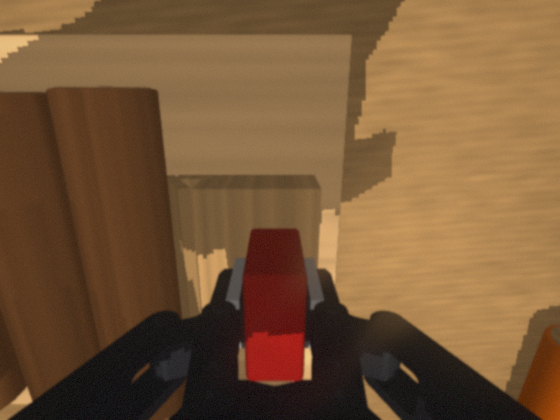

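Blank c has met b (columns 50–165), still parallel, with the chock face against it. I keep pushing slowly and watch the force.

>>> move_arm:
  series:
    - {"gripper": 0.8, "offset": [0.0003, 0.004, 0], "dr": [0, 0, 0]}
    - {"gripper": 0.8, "offset": [0.0006, 0.007, 0], "dr": [0, 0, 0]}
    - {"gripper": 0.8, "offset": [0.0009, 0.01, 0], "dr": [0, 0, 0]}
    - {"gripper": 0.8, "offset": [0.0012, 0.013, 0], "dr": [0, 0, 0]}
    - {"gripper": 0.8, "offset": [0.0014, 0.016, 0], "dr": [0, 0, 0]}

```text
time_s: 13.83
ee_pos: [0.507, 0.0801, 0.0498]
ee_rot: [180.0, 0.0, -4.9]
wrist_force: [-0.9, -1.1, -4.0]
gripper_width: 0.0236
gripper_force: 59.5
```

>>> move_arm:
  series:
    - {"gripper": 0.8, "offset": [0.0001, 0.001, 0], "dr": [0, 0, 0]}
    - {"gripper": 0.8, "offset": [0.0002, 0.002, 0], "dr": [0, 0, 0]}
    - {"gripper": 0.8, "offset": [0.0003, 0.003, 0], "dr": [0, 0, 0]}
    - {"gripper": 0.8, "offset": [0.0004, 0.004, 0], "dr": [0, 0, 0]}
    - {"gripper": 0.8, "offset": [0.0004, 0.005, 0], "dr": [0, 0, 0]}

```text
time_s: 14.25
ee_pos: [0.5075, 0.085, 0.0498]
ee_rot: [180.0, -0.0, -4.9]
wrist_force: [-0.4, 0.9, -3.1]
gripper_width: 0.0234
gripper_force: 59.6
```

>>> move_arm:
  series:
    - {"gripper": 0.8, "offset": [0.0001, 0.001, -0.0005], "dr": [0, 0, 0]}
    - {"gripper": 0.8, "offset": [0.0002, 0.0015, -0.0005], "dr": [0, 0, 0]}
    - {"gripper": 0.8, "offset": [0.0002, 0.002, -0.0005], "dr": [0, 0, 0]}
    - {"gripper": 0.8, "offset": [0.0003, 0.0025, -0.0005], "dr": [0, 0, 0]}
    - {"gripper": 0.8, "offset": [0.0003, 0.003, -0.0005], "dr": [0, 0, 0]}

```text
time_s: 14.67
ee_pos: [0.5078, 0.0872, 0.0494]
ee_rot: [179.9, -0.0, -4.9]
wrist_force: [-1.5, -7.0, 1.0]
gripper_width: 0.0229
gripper_force: 60.1
```

>>> move_arm:
  series:
    - {"gripper": 0.8, "offset": [0, 0.0005, 0], "dr": [0, 0, 0]}
    - {"gripper": 0.8, "offset": [0, 0.001, 0], "dr": [0, 0, 0]}
    - {"gripper": 0.8, "offset": [0.0001, 0.0015, 0], "dr": [0, 0, 0]}
    - {"gripper": 0.8, "offset": [0.0001, 0.0015, 0], "dr": [0, 0, 0]}
    - {"gripper": 0.8, "offset": [0.0001, 0.0015, 0], "dr": [0, 0, 0]}

```text
time_s: 15.08
ee_pos: [0.5077, 0.0877, 0.0495]
ee_rot: [179.9, -0.0, -4.9]
wrist_force: [-2.1, -9.0, 1.9]
gripper_width: 0.0237
gripper_force: 60.3
```

>>> move_arm:
  series:
    - {"gripper": 0.8, "offset": [0, 0.0003, -0.0005], "dr": [0, 0, 0]}
    - {"gripper": 0.8, "offset": [0, 0.0005, -0.001], "dr": [0, 0, 0]}
    - {"gripper": 0.8, "offset": [0, 0.0005, -0.001], "dr": [0, 0, 0]}
    - {"gripper": 0.8, "offset": [0, 0.0005, -0.001], "dr": [0, 0, 0]}
    - {"gripper": 0.8, "offset": [0, 0.0005, -0.001], "dr": [0, 0, 0]}

```text
time_s: 15.5
ee_pos: [0.5077, 0.0875, 0.0493]
ee_rot: [179.9, -0.1, -5.0]
wrist_force: [-5.0, -10.5, 15.3]
gripper_width: 0.0236
gripper_force: 62.0
```

```bash
cat > chk.py <<'E'
from m import *
s=read_state();print(s['time_s'],s['ee_pos'],s['ee_rot'],s['wrist_force'],s['gripper_width'])
O=np.array([517.3,277.4]);t=np.radians(-94.85);bx=np.array([np.cos(t),np.sin(t)]);by=np.array([-bx[1],bx[0]])
g=grab_frame('top');P=pts(g);X=P[...,:2]*1000-O;B=np.stack([X@bx,X@by,P[...,2]*1000],-1)
hs=cv2.cvtColor(g['img'],cv2.COLOR_RGB2HSV);inb=(abs(B[...,1])<125)&(B[...,0]>-25)&(B[...,0]<220)
w=inb&(hs[...,0]<30)&(hs[...,2]>0)&(B[...,2]>40)&(B[...,2]<62)
# height ridges over board x
q=B[w]
for y0 in(-70,-35,35,70):
    k=q[abs(q[:,1]-y0)<12]
    print(y0,[(x,round(float(np.median(k[abs(k[:,0]-x)<2,2])),1)) for x in range(4,150,6) if (abs(k[:,0]-x)<2).sum()>2])
save(g,'chk.png')
E
python3 chk.py
```

```text
15.5 [0.50774815 0.0875286  0.04932784] [ 1.79891910e+02 -5.72289982e-02 -4.97758110e+00] [ -5.04780664 -10.47571748  15.28765028] 0.023586069287765313
-70 []
-35 [(4, 45.6), (10, 53.4)]
35 [(4, 47.6), (10, 53.9), (16, 56.5), (22, 55.5), (28, 56.2), (34, 54.8), (40, 48.5), (46, 44.3), (52, 50.1), (58, 55.7), (64, 56.8), (70, 55.8)]
70 [(4, 47.8), (10, 53.1), (16, 55.2), (22, 57.4), (28, 56.0), (34, 53.5), (40, 47.8), (46, 44.5), (52, 50.4), (58, 53.8), (64, 57.9), (70, 56.1), (76, 54.1), (82, 52.3)]
```

The rows at y=35 and 70 put the ridges of a and b at board x ≈ 23 and 65, so the row is tight. I release now.

>>> move_arm:
  series:
    - {"gripper": 0.35, "offset": [0, 0, 0], "dr": [0, 0, 0]}
    - {"gripper": 0.2, "offset": [0, 0, 0], "dr": [0, 0, 0]}
    - {"gripper": 0.0, "offset": [0, 0, 0], "dr": [0, 0, 0]}
    - {"gripper": -0.1, "offset": [0, 0, 0], "dr": [0, 0, 0]}
    - {"gripper": -0.1, "offset": [0, 0, 0], "dr": [0, 0, 0]}

```text
time_s: 15.97
ee_pos: [0.5079, 0.0905, 0.0482]
ee_rot: [-180.0, 0.0, -4.8]
wrist_force: [0.5, 0.3, -1.0]
gripper_width: 0.047
gripper_force: 0.0
```

>>> move_arm:
  series:
    - {"gripper": -0.1, "offset": [0, 0, 0.015], "dr": [0, 0, 0]}
    - {"gripper": -0.1, "offset": [0, 0, 0.04], "dr": [0, 0, 0]}
    - {"gripper": -0.1, "offset": [0, 0, 0.075], "dr": [0, 0, 0]}
    - {"gripper": -0.1, "offset": [0, 0, 0.11], "dr": [0, 0, 0]}
    - {"gripper": -0.1, "offset": [0, 0, 0.15], "dr": [0, 0, 0]}

```text
time_s: 16.38
ee_pos: [0.507, 0.09, 0.1991]
ee_rot: [179.9, 0.1, -4.9]
wrist_force: [0.5, -0.7, -0.7]
gripper_width: 0.047
gripper_force: 0.0
```

>>> move_arm:
  series:
    - {"gripper": -0.1, "offset": [0, -0.035, 0.02], "dr": [0, 0, 0]}
    - {"gripper": -0.1, "offset": [0, -0.07, 0.03], "dr": [0, 0, 0]}
    - {"gripper": -0.1, "offset": [0, -0.105, 0.03], "dr": [0, 0, 0]}
    - {"gripper": -0.1, "offset": [0, -0.14, 0.03], "dr": [0, 0, 0]}
    - {"gripper": -0.1, "offset": [0, -0.175, 0.03], "dr": [0, 0, 0]}

```text
time_s: 16.8
ee_pos: [0.5078, -0.086, 0.2286]
ee_rot: [-180.0, -0.0, -4.8]
wrist_force: [1.4, 0.4, -0.7]
gripper_width: 0.047
gripper_force: 0.0
```

>>> move_arm:
  series:
    - {"gripper": -0.1, "offset": [0, -0.035, 0], "dr": [0, 0, 0]}
    - {"gripper": -0.1, "offset": [0, -0.07, 0], "dr": [0, 0, 0]}
    - {"gripper": -0.1, "offset": [0, -0.07, 0], "dr": [0, 0, 0]}
    - {"gripper": -0.1, "offset": [0, -0.07, 0], "dr": [0, 0, 0]}
    - {"gripper": -0.1, "offset": [0, -0.07, 0], "dr": [0, 0, 0]}

```text
time_s: 17.22
ee_pos: [0.5078, -0.1546, 0.2281]
ee_rot: [-180.0, 0.0, -4.9]
wrist_force: [0.4, 0.4, -0.2]
gripper_width: 0.0472
gripper_force: 0.0
```

```bash
cat >> chk.py <<'E'
red=((hs[...,0]<8)|(hs[...,0]>172))&(hs[...,1]>140)&(abs(B[...,2]-88)<8)&(B[...,0]>100)&(B[...,0]<250)
print('grip',red.sum(),rect(B[red]/1000))
c=g['img'][170:300,175:320];cv2.imwrite('pics/c2.png',cv2.resize(cv2.cvtColor(c,cv2.COLOR_RGB2BGR),None,fx=4.5,fy=4.5,interpolation=cv2.INTER_CUBIC))
E
python3 chk.py
```

```text
17.2167 [ 0.5078218  -0.15456931  0.22805137] [-1.79957048e+02  2.37894231e-02 -4.88967005e+00] [ 0.38718369  0.35309315 -0.23754255] 0.047173224685363474
-70 [(4, 46.4), (10, 52.8), (16, 56.5), (22, 56.0), (28, 56.5), (34, 53.3), (40, 48.0), (46, 42.1), (52, 49.2), (58, 55.7), (64, 57.5), (70, 57.0), (76, 53.8), (82, 52.9), (88, 44.9), (94, 46.5), (100, 52.5), (106, 56.0), (112, 57.9), (118, 56.8), (124, 54.6), (130, 47.4), (136, 42.0)]
-35 [(4, 46.2), (10, 52.9), (16, 54.6), (22, 58.4), (28, 55.7), (34, 54.0), (40, 49.6), (46, 46.0), (52, 50.1), (58, 55.6), (64, 56.6), (70, 56.4), (76, 54.8), (82, 52.0), (88, 44.1), (94, 46.1), (100, 52.1), (106, 56.8), (112, 57.8), (118, 55.9), (124, 54.1), (130, 47.4), (142, 42.8), (148, 44.0)]
35 [(4, 48.8), (10, 53.6), (16, 57.1), (22, 56.7), (28, 56.2), (34, 52.4), (40, 48.2), (46, 42.6), (52, 51.4), (58, 55.5), (64, 57.0), (70, 56.8), (76, 55.4), (82, 52.0), (88, 43.6), (94, 49.0), (100, 54.3), (106, 56.7), (112, 57.3), (118, 57.3), (124, 53.1), (130, 49.5), (142, 43.1), (148, 42.7)]
70 [(4, 47.8), (10, 53.7), (16, 55.1), (22, 56.8), (28, 56.0), (34, 53.0), (40, 48.2), (46, 43.3), (52, 51.3), (58, 54.4), (64, 56.9), (70, 56.0), (76, 56.1), (82, 51.2), (88, 44.3), (94, 46.9), (100, 52.1), (106, 53.9), (112, 58.1), (118, 56.2), (124, 53.8), (130, 48.4)]
grip 202 ((188.57810974121094, 4.348512649536133), (23.57610321044922, 49.902618408203125), 0.30968135595321655)
```

View pics/c2.png

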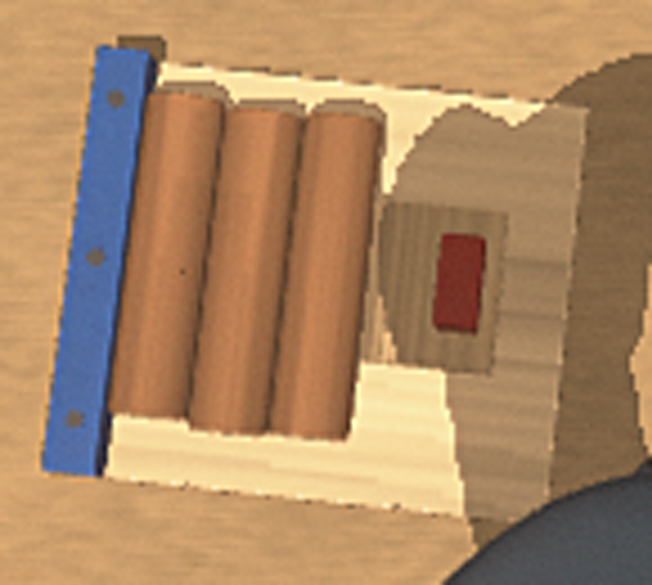

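The picture shows the three blanks packed tight and parallel against the fence, with the chock square against blank c. The grip is at board x 188.6 mm, where 188.5 was expected.

```bash
python3 -c "
from plant import close_job
print(close_job())"
```

```text
the job is handed in; nothing more can be done
None
```

The job is handed in: all three blanks lie tight and parallel against the blue fence, with the chock flat and square against the middle of the third. The last top-camera check agreed with this; the verdict itself was not returned.

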